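# Lay out the writing desk

## Robot

A 6-joint arm with a two-finger parallel gripper is mounted at the origin on the work surface. World frame = base frame: x ahead of the robot, y to its left, z up, the work surface at z = 0. Lengths are in mm, angles in rad, forces in N, time in s.
With the tool pointing down it reaches from about 275 to 750 mm from the base axis. Payload 10.2 kg.
Tool frame: the origin (TCP) lies on the centre line of the jaws, within the pads' length; the fingertips stand 19 mm ahead of it and the grasp point (between the pads) is the TCP (arm.finger_overhang is the distance from the TCP to the fingertips, in mm); z points along the fingers, y is the line along which they close (so a half turn about z gives the same grasp; the last joint's range is limited). The gripper opens to 88 mm and grips with 3 to 60 N. Pads are 18 mm wide; open, the fingers measure 123 mm over their backs; the gripper's body (75 mm by 187 mm) begins 45 mm behind the grasp point.
Start: joints at [-1.538, 0.313, 1.498, -0, 1.331, -0.223], TCP at [132.822, -507.927, 257.72] pointing down, gripper open.
Joint ranges: [-2.94, 2.94], [-0.97, 2.17], [0.19, 2.56], [-1.23, 4.37], [0.02, 3.11], [-2.88, 2.88]. Speed limits (rad/s): [2.39, 2.39, 3.01, 3.14, 3.14, 3.14].

## Interface

Orientations are given as a unit quaternion [w, x, y, z].
In Python, from station import arm gives the robot as it stands. Calls block until the motion is done:
- arm.movep(position, orientation): joint-space move of the TCP to a pose.
- arm.line_to(position, attitude=None, velocity=150, max_force=None): straight line of the TCP; attitude=None keeps the orientation; velocity is the mean speed in mm/s. With max_force (N) it stops when the force on the tool has changed by that much, and returns True; else False.
- arm.movej(angles): joint-space move.
- arm.set_gripper(opening): finger opening in mm; the grip force is fixed at half the most; returns when the fingers have stopped.
- arm.dwell(seconds).
- arm.ik(position, orientation): joint angles nearest the present ones, or None.
- arm.state(): the state.
- arm.camera(name): name is "side" or "top"; returns a dict with "frame" (384x512x3 uint8, red, green, blue), "z_map" (384x512 float32, mm along the optical axis (not along the pixel's ray), 0 where there is no reading), "fov_y" (degrees; the focal length in pixels is half the picture's height over the tangent of half this angle, whatever the lens; pixels are square), "cx", "cy" (the principal point, pixels), "k1" (the pictures are not rectified: a ray, as slopes to the right and down, at radius r is drawn at 1 + k1 r^2 times it, then the intrinsics apply), "eye" and "attitude" of the camera in the world. Camera axes: x right, y up, looking along -z (the intrinsics and any distortion apply to the point x, -y, -z); pixel columns grow to the right and rows downward; lengths in mm; the calibration is good to about 2 mm. A picture is of the moment at which its call begins.
A pose or a line that the arm cannot do raises arm.PlanningError and nothing moves.
- arm.close_job(): hands the job in; it is judged then, once.
Trained networks look in a picture, given as the dict that the camera call returned (one of the last four; its "shot" number tells which), for a name from the list of things; names that differ only in an ending like _2 or _b are one class to them, and where a whole thing is asked for, a point or a joint stands for the part that bears it (a point fixed in the world has none). Each returns a list of dicts, best first, with "confidence" (0 to 1); they miss things now and then, are a little off and sometimes report something else, mostly with a low value. They report only what shows in the picture. A call takes as long as a camera call.
- arm.outline_of(picture, label): "region" (384x512 bool, what is visible of it) and "position" ([column, row] in pixels, amid what is visible of it).
The state is a dict: "time": time; "joint_positions": joint angles; "joint_velocities": joint speeds; "joint_efforts": joint torques, N m; "eef_pos": TCP position; "orientation": TCP orientation; "force": force on the tool from outside, world axes, zero at the start; "ft_torque": the same for the moment, N m; "width": finger opening in mm; "grasp_force": force on a finger pad.
Only numpy, scipy, OpenCV 4.12 (cv2) and the standard library are available. Lean on these libraries where they do the work, as an engineer would, in place of code of your own. Each camera call takes 0.05 s, during which the arm holds its last target. There are 200 camera calls.

## Task

Lay out the leather desk mat for writing: stand the candle jar in the middle of the round coaster and the ink bottle in the middle of the square one, and lay the large notebook flat in the very middle of the mat between the two coasters, its long side along the mat's length. Then lay the small memo book flat on the middle of the large notebook, lengthways the same way, and set the brass paperweight upright on the middle of the memo book. Set the two glass pieces down gently, do not drop them, and leave the pencil pot and the plant where they stand.

Things in the scene. Friction and masses are not known exactly. Their poses are not given: they have to be found in the camera images.
- large_notebook: large slim pocket notebook lying flat: black covers, pale page edges, grey elastic band round it near one end; 120 long (own x) x 66 wide (own y) x 18 thick; origin at the centre of its underside, z up; loose, about 0.16 kg
- small_notebook: small memo book lying flat: plain light grey covers; 85 long (own x) x 52 wide (own y) x 14 thick; origin at the centre of its underside, z up; loose, about 0.07 kg
- paperweight: brass paperweight: round foot 44 in diameter and 14 high, narrow neck, small knob 26 in diameter on top, 38 high in all; origin at the centre of its underside, z up; loose, about 0.25 kg
- candle_jar: candle in a round black glass jar: 60 in diameter, 60 high, straight sides, white wax with a wick on top; origin at the centre of its underside, z up; loose, about 0.3 kg
- ink_bottle: square clear-glass ink bottle, 54 x 54 x 42 high (sides along own x and y), dark ink within, with a round steel screw cap 32 in diameter and 12 high on top (54 high in all); origin at the centre of its underside, z up; loose, about 0.3 kg
- desk_mat: dark brown leather desk mat, fixed to the desk, 400 long (own y, roughly across in front of the robot) x 120 wide (own x) x 3 thick, thin pale stitching round its edge; origin at the centre of its underside, z up (its top is 3 above the origin). Both coasters lie on it, one towards each end
- coaster_round: round cork coaster, fixed on the mat, 90 in diameter, 5 thick; origin at the centre of its underside, z up, on the mat's top (the coaster's top is 8 above the desk); lies towards either end of the mat
- coaster_square: square cork coaster, fixed on the mat, 90 x 90, 5 thick; origin at the centre of its underside, z up, on the mat's top (the coaster's top is 8 above the desk); lies towards the other end of the mat
- pencil_pot: bystander: round dark steel pencil pot, 68 in diameter, 85 high, pencils standing in it up to 130; origin at the centre of its underside, z up; loose
- plant_pot: bystander: small white flower pot, 68 in diameter at the top, 58 high, green leaves up to about 115; origin at the centre of its underside, z up; loose

How it is judged:
By the outcome, as a careful person would: the job done as asked, in the order asked, and still so for the second after the job is handed in, with the robot touching nothing.
It also fails if it takes over 120 s, if anything falls off the work surface, if the arm or the gripper's body presses on something with over 40 N, if the wrist force passes 120 N, or if a joint passes its speed limit or range.

## Working session

There is one attempt and no reset: what is moved stays moved. The work goes in short steps, each a Python script; the robot and the scene stay as the last script left them, time stands still between calls to the robot, and variables do not carry over. Pictures are saved under pics/ and viewed, at most 14 in all, crops included, and the job is handed in when it is done.

```bash
ls; mkdir -p pics; cat > h.py <<'E'
import numpy as np, cv2
from station import arm
from scipy.spatial.transform import Rotation as R
def cloud(p):
    H,W=p["z_map"].shape
    f=H/2/np.tan(np.radians(p["fov_y"])/2)
    K=np.array([[f,0,p["cx"]],[0,f,p["cy"]],[0,0,1.]])
    uv=np.stack(np.meshgrid(np.arange(W),np.arange(H)),-1).reshape(-1,1,2).astype(np.float64)
    n=cv2.undistortPoints(uv,K,np.array([p["k1"],0,0,0,0.])).reshape(H,W,2)
    z=p["z_map"].astype(float)
    c=np.stack([n[...,0]*z,-n[...,1]*z,-z],-1)
    q=p["attitude"]
    P=R.from_quat([q[1],q[2],q[3],q[0]]).apply(c.reshape(-1,3)).reshape(H,W,3)+np.array(p["eye"])
    P[z<=0]=np.nan
    return P
E
python3 - <<'E'
from h import *
names="large_notebook small_notebook paperweight candle_jar ink_bottle desk_mat coaster_round coaster_square pencil_pot plant_pot".split()
for c in ["top","side"]:
    p=arm.camera(c); P=cloud(p)
    cv2.imwrite(f"pics/{c}0.png",p["frame"][...,::-1])
    print(c,p["eye"],p["attitude"],p["fov_y"],p["k1"])
    for n in names:
        for o in arm.outline_of(p,n)[:2]:
            pts=P[o["region"]]; pts=pts[~np.isnan(pts[:,0])]
            if len(pts)<5: continue
            print(n,round(o["confidence"],2),np.round(o["position"]),"n",len(pts),"med",np.median(pts,0).round(),"lo",np.percentile(pts,2,axis=0).round(),"hi",np.percentile(pts,98,axis=0).round())
print(arm.state())
E
```

```text
pics
top [ 397.0293571   -14.6007381  1102.05206052] [-0.70015028 -0.04926107  0.02855083  0.71172171] 48.76772238862009 0.03181767764787208
large_notebook 0.93 [340. 235.] n 1286 med [ 409. -192.   18.] lo [ 354. -245.   11.] hi [ 464. -141.   22.]
small_notebook 0.93 [262. 227.] n 626 med [427.  13.  15.] lo [387. -15.  10.] hi [466.  41.  19.]
paperweight 0.7 [409. 229.] n 250 med [ 419. -359.   18.] lo [ 402. -383.    7.] hi [ 439. -344.   40.]
candle_jar 0.58 [186. 244.] n 584 med [395. 197.  58.] lo [368. 169.   4.] hi [422. 228.  63.]
ink_bottle 0.83 [128. 214.] n 577 med [467. 348.  42.] lo [436. 324.   1.] hi [500. 384.  57.]
desk_mat 0.95 [275. 161.] n 5001 med [601. -24.   4.] lo [ 524. -207.   -1.] hi [683. 158.   8.]
desk_mat 0.68 [216. 152.] n 1101 med [631. 131.   9.] lo [588.  89.   4.] hi [673. 173.  13.]
coaster_round 0.91 [324. 170.] n 927 med [ 576. -150.    8.] lo [ 536. -190.    4.] hi [ 616. -109.   13.]
coaster_square 0.66 [214. 151.] n 1163 med [632. 131.   8.] lo [588.  89.   4.] hi [678. 174.  13.]
pencil_pot 0.92 [435. 137.] n 947 med [ 643. -416.   58.] l
[... 1526 characters left out ...]
838587e+00,  3.12899060e-01,  1.49769050e+00,  1.32675424e-05,
        1.33101055e+00, -2.23381820e-01]), 'joint_velocities': array([-4.84506122e-04,  1.49436310e-03, -4.22861876e-04, -1.83104923e-03,
        3.26065468e-05, -6.50334886e-04]), 'joint_efforts': array([ 2.93532148e-04, -4.02111948e+01, -2.52418792e+01,  6.95900386e-02,
        3.18883255e-02,  1.25581388e-05]), 'eef_pos': array([ 132.83193908, -507.92587248,  257.72423573]), 'orientation': array([-3.09795362e-06,  9.91832632e-01,  1.27546187e-01,  6.77016667e-06]), 'force': array([-0.07929301, -0.88589783, -0.34970798]), 'ft_torque': array([-0.04411872, -0.00180455,  0.00294843]), 'grasp_force': 0.0, 'width': 88.2813286556198}
```

```bash
python3 -c "
import cv2
for c in ['top','side']:
    a=cv2.imread(f'pics/{c}0.png'); cv2.imwrite(f'pics/{c}0b.png',cv2.resize(a,(800,600),interpolation=cv2.INTER_CUBIC))"
```

```text
(no output)
```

View pics/top0b.png

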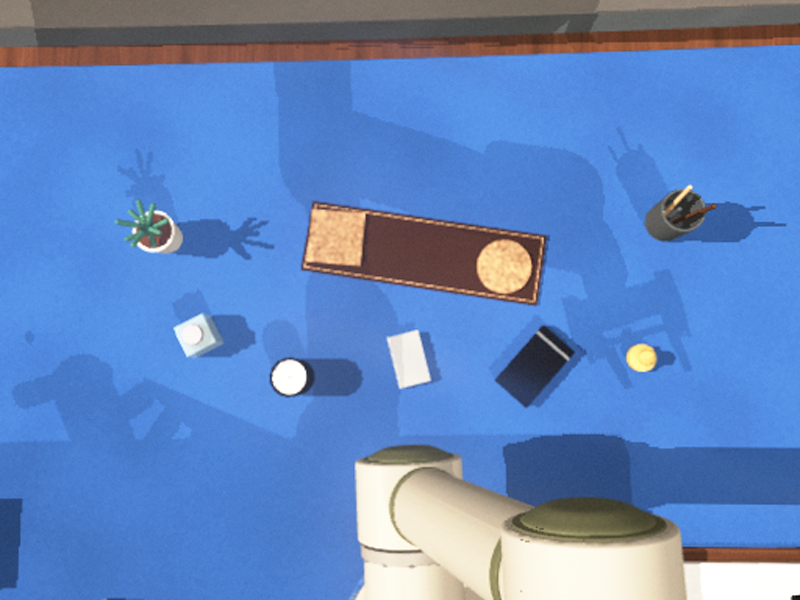

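View pics/side0b.png

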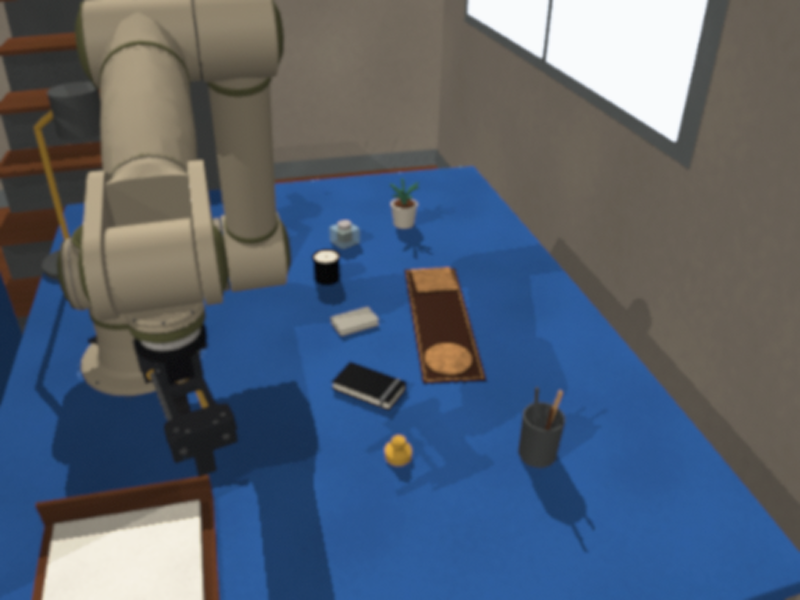

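```bash
cat >> h.py <<'E'
def on_plane(p,mask,h):
    """rays of the mask's pixels met with z=h"""
    P=cloud(p); e=np.array(p["eye"]); d=P[mask]-e; d=d[~np.isnan(d[:,0])]
    return (e+d*((h-e[2])/d[:,2])[:,None])[:,:2]
def rect(xy):
    (c,(w,l),a)=cv2.minAreaRect(xy.astype(np.float32))
    if w<l: w,l,a=l,w,a-90
    return np.round([*c,w,l,(a+90)%180-90],1)   # centre, long, short, angle of long side (deg)
def find(p,n,h,band=7):
    o=arm.outline_of(p,n)[0]; P=cloud(p); m=o["region"]&(np.abs(P[...,2]-h)<band)
    m=cv2.morphologyEx(m.astype(np.uint8),cv2.MORPH_OPEN,np.ones((3,3)))>0
    return m,on_plane(p,m,h)
E
python3 - <<'E'
from h import *
T=dict(large_notebook=18,small_notebook=14,candle_jar=60,ink_bottle=42,paperweight=14,coaster_round=8,coaster_square=8,desk_mat=3)
for c in ["top","side"]:
    p=arm.camera(c); mm=0
    for n,h in T.items():
        try: m,xy=find(p,n,h)
        except Exception as ex: print(n,ex); continue
        if n in("desk_mat","coaster_round","coaster_square"): mm=mm|m
        if len(xy)<5: continue
        print(c,n,"mean",xy.mean(0).round(1),"rect",rect(xy),"circ",np.round([*cv2.minEnclosingCircle(xy.astype(np.float32))[0],],1))
    print("mat",rect(on_plane(p,mm,3)))
    for n,h in dict(ink_bottle=54,paperweight=38).items():
        m,xy=find(p,n,h,5); print(n,"cap",len(xy),xy.mean(0).round(1))
E
```

```text
top large_notebook mean [ 409.  -192.4] rect [ 409.6 -192.9  122.1   67.   -42. ] circ [ 410.6 -192.1]
top small_notebook mean [423.9  10.7] rect [424.4  11.2  83.5  51.5  13. ] circ [424.2  11. ]
top candle_jar mean [395.9 199.5] rect [394.9 200.1  61.6  58.6 -89.9] circ [396.1 199.4]
top ink_bottle mean [466.4 353.2] rect [466.9 355.6  55.1  54.8  25.9] circ [467.3 355.4]
top paperweight mean [ 418.5 -356.3] rect [ 419.4 -359.    40.2   32.    -0.7] circ [ 419.6 -362.4]
top coaster_round mean [ 577.5 -147.7] rect [ 578.3 -146.8   85.5   84.3   88.5] circ [ 575.5 -147.4]
top coaster_square mean [631. 131.] rect [631.3 131.1  90.9  90.8  84.3] circ [630.5 132.7]
top desk_mat mean [599.8 -31.5] rect [602.9 -16.4 398.6 122.7  80.6] circ [604.6 -16.4]Traceback (most recent call last):
  File "<stdin>", line 11, in <module>
  File "h.py", line 18, in on_plane
    P=cloud(p); e=np.array(p["eye"]); d=P[mask]-e; d=d[~np.isnan(d[:,0])]
                                                     ~^^^^^^^^^^^^^^^^^^^
IndexError: boolean index did not match indexed array along axis 2; size of axis is 512 but size of corresponding boolean axis is 3
```

```bash
python3 - <<'E'
from h import *
T=dict(large_notebook=18,small_notebook=14,candle_jar=60,ink_bottle=42,paperweight=14,coaster_round=8,coaster_square=8,desk_mat=3)
for c in ["top","side","top"]:
    p=arm.camera(c); mm=np.zeros((384,512),bool)
    for n,h in T.items():
        try: m,xy=find(p,n,h)
        except Exception as ex: print(n,ex); continue
        if n in("desk_mat","coaster_round","coaster_square"): mm=mm|m
        if len(xy)<5: continue
        print(c,n,"mean",xy.mean(0).round(1),"rect",rect(xy))
    xy=on_plane(p,mm,3); ev=np.linalg.eigh(np.cov(xy.T))[1][:,1]
    print("mat",rect(xy),xy.mean(0),np.degrees(np.arctan(ev[1]/ev[0])))
    # colour: not blue, near mat
    P=cloud(p); f=p["frame"].astype(int); nb=(f[...,2]<f[...,0]+25)&(P[...,0]>510)&(P[...,0]<700)&(abs(P[...,1]+15)<230)
    nb=cv2.morphologyEx(nb.astype(np.uint8),cv2.MORPH_CLOSE,np.ones((5,5)))
    k,l,s,_=cv2.connectedComponentsWithStats(nb); nb=l==1+np.argmax(s[1:,4])
    xy=on_plane(p,nb,3); ev=np.linalg.eigh(np.cov(xy.T))[1][:,1]
    print("matcol",rect(xy),xy.mean(0),np.degrees(np.arctan(ev[1]/ev[0])))
    for n,h in dict(ink_bottle=54,paperweight=38).items():
        m,xy=find(p,n,h,5); print(n,"cap",len(xy),xy.mean(0).round(1))
E
```

```text
top large_notebook mean [ 408.2 -192.3] rect [ 408.8 -192.3  120.    67.5  -42.3]
top small_notebook mean [425.4  11.5] rect [425.2  11.5  84.2  51.7  13.1]
top candle_jar mean [396.3 199. ] rect [397.2 200.1  61.6  58.6 -89.9]
ink_bottle list index out of range
top paperweight mean [ 418.4 -355.3] rect [ 419.7 -357.    40.8   27.3   -3.2]
top coaster_round mean [ 576.2 -148.3] rect [ 575.6 -148.    89.6   88.1   -1.5]
top coaster_square mean [631.8 130.5] rect [631.5 130.8  90.4  90.   -5.8]
top desk_mat mean [599.7 -29.9] rect [603.3 -15.8 402.7 124.4  80.2]
mat [603.3 -15.8 402.7 124.4  80.2] [602.18419032 -19.04875252] 80.23592706169306
matcol [602.1 -14.8 399.3 118.7  80.1] [601.3539433 -16.4318139] 80.20451736515504Traceback (most recent call last):
  File "<stdin>", line 20, in <module>
  File "h.py", line 25, in find
    o=arm.outline_of(p,n)[0]; P=cloud(p); m=o["region"]&(np.abs(P[...,2]-h)<band)
      ~~~~~~~~~~~~~~~~~~~^^^
IndexError: list index out of range
```

```bash
python3 - <<'E'
from h import *
T=[("large_notebook",18),("small_notebook",14),("candle_jar",60),("ink_bottle",42),("ink_bottle",54),("paperweight",14),("paperweight",38),("coaster_round",8),("coaster_square",8)]
for c in ["top","side"]:
    p=arm.camera(c)
    for n,h in T:
        try: m,xy=find(p,n,h,5)
        except Exception as ex: print(n,ex); continue
        if len(xy)<5: continue
        print(c,n,h,len(xy),"mean",xy.mean(0).round(1),"rect",rect(xy))
    P=cloud(p); f=p["frame"].astype(int); nb=(f[...,2]<f[...,0]+25)&(P[...,0]>510)&(P[...,0]<700)&(abs(P[...,1]+15)<230)
    nb=cv2.morphologyEx(nb.astype(np.uint8),cv2.MORPH_CLOSE,np.ones((5,5)))
    k,l,s,_=cv2.connectedComponentsWithStats(nb); nb=l==1+np.argmax(s[1:,4])
    print("matcol",rect(on_plane(p,nb,3)))
    if c=="top":
        m=arm.outline_of(p,"coaster_square")
        if m: cv2.imwrite("pics/sq.png",cv2.resize(p["frame"][110:200,180:360,::-1],(800,400),interpolation=cv2.INTER_CUBIC))
E
```

```text
top large_notebook 18 1198 mean [ 408. -193.] rect [ 409.  -193.2  121.4   67.   -42.2]
small_notebook list index out of range
top ink_bottle 42 313 mean [467.5 353.8] rect [467.2 355.7  56.   53.5  27.5]
top ink_bottle 54 121 mean [465.7 355.8] rect [465.3 355.4  30.2  27.4  89. ]
top paperweight 14 64 mean [ 414.5 -355.1] rect [ 418.6 -355.3   40.8   21.5    4.9]
top paperweight 38 60 mean [ 417.5 -362.5] rect [ 417.3 -362.7   19.4   17.4   86.9]
top coaster_round 8 889 mean [ 575.2 -149.9] rect [ 575.6 -149.3   85.6   84.2   88.7]
top coaster_square 8 1095 mean [631.2 130.1] rect [631.5 130.7  90.6  89.7  -5.8]
matcol [602.1 -14.8 399.3 118.7  80.1]
side large_notebook 18 678 mean [ 411.9 -195.2] rect [ 411.2 -194.6  120.5   70.   -42.4]
side small_notebook 14 255 mean [425.3   8.6] rect [426.9   9.8  86.   57.7  12.6]
side candle_jar 60 108 mean [399.6 195.6] rect [400.4 196.6  56.5  55.2 -13.2]
side ink_bottle 42 56 mean [468.3 346.1] rect [467.2 344.3  58.1  48.4 -13.1]
side ink_bottle 54 32 mean [467.8 352.4] rect [467.8 353.9  33.5  23.   79.2]
side coaster_round 8 465 mean [ 576.2 -153.2] rect [ 577.  -151.9   91.4   85.    73.7]
side coaster_square 8 344 mean [633.2 127. ] rect [632.7 129.2  97.2  89.7  82. ]
matcol [606.4 -12.7 407.4 118.8  80.1]
```

View pics/sq.png

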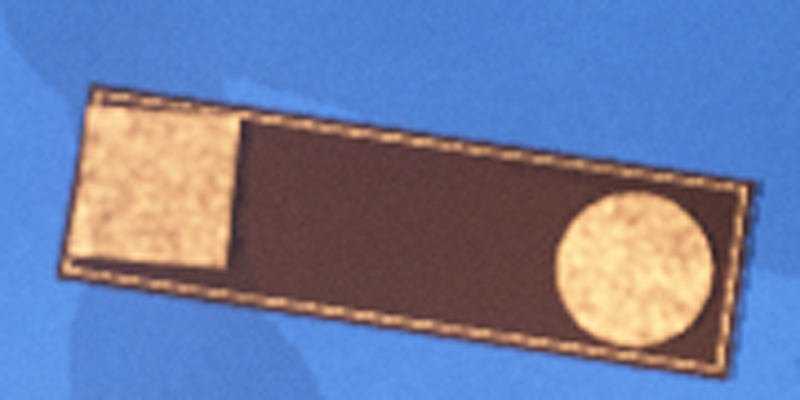

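```bash
cat >> h.py <<'E'
def quat(a):
    a=np.radians(a); y=np.array([np.cos(a),np.sin(a),0]); z=np.array([0,0,-1.])
    q=R.from_matrix(np.stack([np.cross(y,z),y,z],1)).as_quat(); return np.array([q[3],*q[:3]])
def above(xy,a,z=190):
    """joint move above xy, closing line at a degrees, the nearer of the two half turns"""
    now=arm.state()["joint_positions"]; best=None
    for k in (a,a+180):
        j=arm.ik([*xy,z],quat(k))
        if j is not None:
            d=np.abs(np.array(j)-now).max()
            if best is None or d<best[0]: best=(d,j,k)
    arm.movej(best[1]); return quat(best[2])
def pick(xy,a,z,zup=190):
    q=above(xy,a,zup); arm.set_gripper(88)
    arm.line_to([*xy,z+35],q,250); arm.line_to([*xy,z],q,80)
    arm.set_gripper(0); s=arm.state(); print("grip",s["width"],s["grasp_force"],s["eef_pos"].round(1))
    arm.line_to([*xy,z+25],q,80); arm.line_to([*xy,zup],q,250)
    s=arm.state(); print("held",s["width"],s["grasp_force"])
def place(xy,a,z,zup=190):
    """z: TCP height at which the underside should meet its support"""
    q=above(xy,a,zup)
    arm.line_to([*xy,z+25],q,250); arm.line_to([*xy,z+6],q,60); arm.dwell(.2)
    for i in range(4):
        hit=arm.line_to([*xy,z-1.5],q,15,max_force=4); e=arm.state()["eef_pos"]
        print("down",hit,e.round(1),"want",z)
        if e[2]<z+1.5: break
    arm.dwell(.2); arm.set_gripper(88); arm.dwell(.2)
    arm.line_to([*xy,z+30],q,80); arm.line_to([*xy,zup],q,250)
    print("t",arm.state()["time"])
E
python3 - <<'E'
from h import *
pick((397.5,198),-10,32)
place((576.5,-150),-9.9,40)
E
```

```text
grip 59.125789317121395 30.00005858950317 [397.8 198.   32.2]
held 59.736354898118 29.999832194298506
down True [ 576.5 -150.    40.3] want 40
t 14.2667
```

```bash
python3 - <<'E'
from h import *
pick((467.5,354),26.5,24)
p=arm.camera("top"); cv2.imwrite("pics/t1.png",cv2.resize(p["frame"][...,::-1],(800,600)))
for n,h in [("candle_jar",60),("coaster_round",8),("coaster_square",8)]:
    try: m,xy=find(p,n,h); print(n,xy.mean(0).round(1),rect(xy))
    except IndexError: print(n,"none")
s=arm.camera("side")
for n,h in [("candle_jar",60)]:
    try: m,xy=find(s,n,h); print("side",n,xy.mean(0).round(1),rect(xy))
    except IndexError: print(n,"none")
E
```

```text
grip 53.74965519685764 29.999909908510745 [467.8 354.1  24.2]
held 53.71351986658155 29.999842699617147
candle_jar [ 577.9 -158. ] [ 577.9 -158.    18.8    5.8  -12.9]
coaster_round [ 563.6 -136.6] [ 567.6 -140.9   88.    65.9   51.6]
coaster_square [631.1 131.2] [631.3 131.5  92.   88.9  -7.1]
side candle_jar [ 575.8 -161.9] [ 575.5 -153.9   58.3   53.5   77. ]
```

View pics/t1.png

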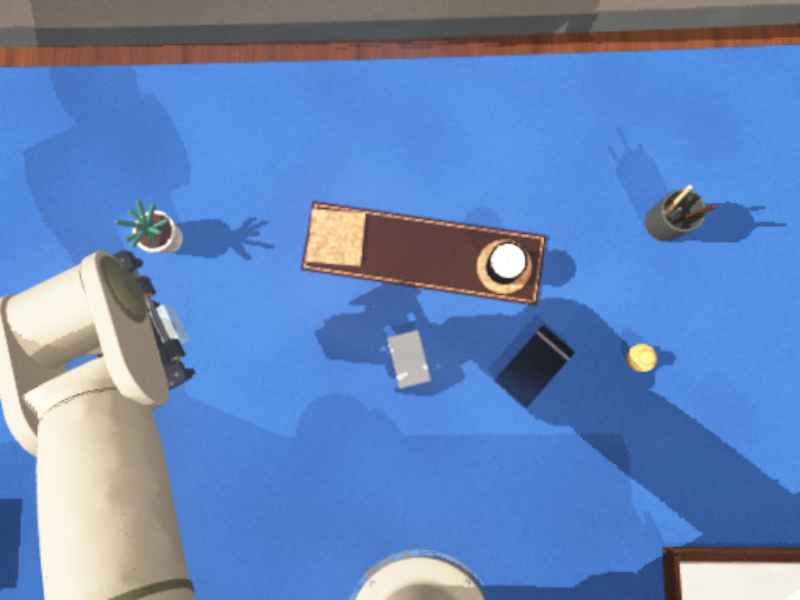

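```bash
python3 - <<'E'
from h import *
for c in ("top","side"):
    p=arm.camera(c); P=cloud(p)
    near=np.hypot(P[...,0]-577,P[...,1]+150)<60
    m=near&(P[...,2]>58); xy=on_plane(p,m,68); print(c,m.sum(),xy.mean(0).round(1),rect(xy))
    f=p["frame"].astype(int); w=near&(f.min(-1)>150)&(P[...,2]>45); xy=on_plane(p,w,65); print("wax",w.sum(),xy.mean(0).round(1),rect(xy))
E
```

```text
top 487 [ 575.1 -148.5] [ 575.5 -148.3   59.9   58.8   -1.6]
wax 371 [ 574.9 -148.2] [ 574.8 -147.4   52.6   51.6   -1.6]
side 258 [ 575.4 -154.6] [ 575.7 -154.6   69.6   58.9   73.2]
wax 120 [ 579.  -146.6] [ 578.5 -146.6   47.7   39.4  -13.5]
```

```bash
python3 - <<'E'
from h import *
place((632.5,129),-5.8,32)
pick((410,-194.3),47.8,22)
place((603.4,-16.6),-9.9,25)
above((426,10),102.8,230)
arm.movej(arm.state()["joint_positions"]+np.array([-.9,0,0,0,0,0]))
for c in ("top","side"):
    p=arm.camera(c); P=cloud(p); f=p["frame"].astype(int)
    cv2.imwrite(f"pics/{c}2.png",cv2.resize(p["frame"][...,::-1],(800,600)))
    near=np.hypot(P[...,0]-632,P[...,1]-129)<60
    m=near&(abs(P[...,2]-50)<6); xy=on_plane(p,m,50); print(c,"ink",rect(xy))
    near=np.hypot(P[...,0]-632,P[...,1]-129)<60
    m=near&(P[...,2]>57); xy=on_plane(p,m,62); print(c,"cap",xy.mean(0),rect(xy))
    near=np.hypot(P[...,0]-603,P[...,1]+16)<80
    m=near&(abs(P[...,2]-21)<6);xy=on_plane(p,m,21); print(c,"book",xy.mean(0),rect(xy))
    try: print("memo",rect(find(p,"small_notebook",14)[1]))
    except Exception: print("no memo")
E
```

```text
down True [632.5 129.   32.2] want 32
t 24.9083
grip 65.31601441490007 30.000457763671875 [ 410.2 -194.4   22.3]
held 66.18830285645377 29.999403655529022
down True [603.4 -16.6  25.3] want 25
t 34.8917
top ink [630.6 129.   54.6  54.   -5.5]
top cap [630.77604852 129.12951225] [631.  129.6  30.8  28.4  44. ]
top book [601.88455008 -16.33440824] [601.8 -16.3 119.6  67.4  80.1]
memo [425.   11.4  84.9  51.5  13.4]
side ink [631.6 124.1  64.8  54.   84.1]
side cap [632.09985769 127.45777591] [632.6 128.2  36.3  29.3  63.2]
side book [603.42855471 -10.89461314] [603.  -18.7 128.7  67.1  79.8]
memo [425.5   9.3  83.9  58.7  14.9]
```

View pics/top2.png

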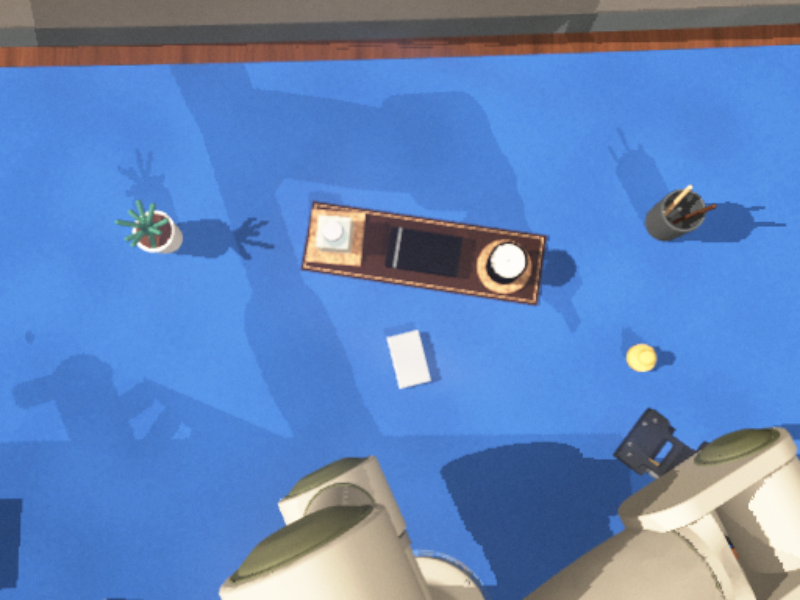

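```bash
python3 - <<'E'
from h import *
pick((426.3,9.8),103.1,21.5)
place((603.2,-17),-9.9,42.5)
arm.movej(arm.state()["joint_positions"]+np.array([.9,0,0,0,0,0]))
p=arm.camera("top"); P=cloud(p)
cv2.imwrite("pics/t3.png",cv2.resize(p["frame"][...,::-1],(800,600)))
near=np.hypot(P[...,0]-603,P[...,1]+16)<80
for h in (35,21):
    m=near&(abs(P[...,2]-h)<5);xy=on_plane(p,m,h); print(h,xy.mean(0),rect(xy))
for c in ("top","side"):
    p=arm.camera(c)
    for h in (14,38):
        try:
            m,xy=find(p,"paperweight",h,5); print(c,h,len(xy),xy.mean(0).round(1),rect(xy))
        except Exception: print("none")
    P=cloud(p); near=np.hypot(P[...,0]-418,P[...,1]+363)<50; f=p["frame"].astype(int)
    ym=near&(f[...,0]>f[...,2]+20); print("yellow",ym.sum(),rect(on_plane(p,ym,10)))
E
```

```text
grip 51.64050924613042 30.000370144844055 [426.3   9.8  21.6]
held 51.63746791620778 29.999796152114868
down True [603.2 -17.   42.6] want 42.5
t 47.2667
35 [601.75239352 -16.9753989 ] [601.7 -17.   85.   53.   80.1]
21 [599.10620293 -16.15360564] [601.9 -16.3 119.6  67.2  80.1]
top 14 54 [ 420.2 -351.5] [ 417.1 -351.1   39.1   17.8    9.8]
top 38 66 [ 419.3 -362.9] [ 418.7 -362.8   19.7   19.7   89.2]
yellow 272 [ 420.6 -364.5   44.8   43.3   87. ]
side 14 68 [ 418.6 -379.6] [ 418.2 -380.5   36.2   19.1  -20.3]
side 38 39 [ 420.8 -371.1] [ 421.1 -370.6   17.3   15.    76.2]
yellow 260 [ 425.3 -360.9   66.2   43.5   76.2]
```

View pics/t3.png

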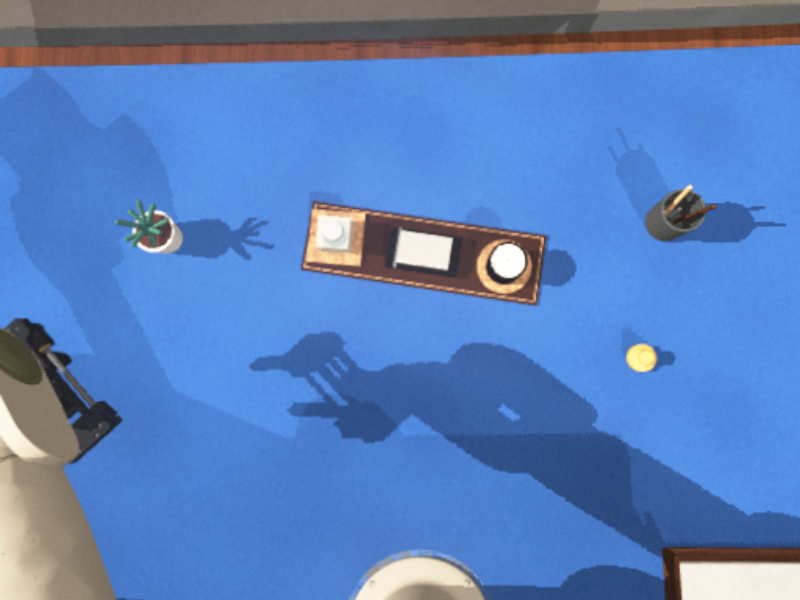

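```bash
python3 - <<'E'
from h import *
pick((420.5,-364.5),0,21.5)
place((603.2,-17.6),-9.9,56.5)
arm.movej(arm.state()["joint_positions"]+np.array([.9,0,0,0,0,0]))
for c in ("top","side"):
    p=arm.camera(c); P=cloud(p)
    cv2.imwrite(f"pics/{c}4.png",cv2.resize(p["frame"][...,::-1],(800,600)))
    near=np.hypot(P[...,0]-603,P[...,1]+16)<80
    for h in (73,35,21):
        m=near&(abs(P[...,2]-h)<5);xy=on_plane(p,m,h); print(c,h,xy.mean(0),rect(xy))
print(arm.state()["time"])
E
```

```text
grip 42.64503049181048 30.00006323447451 [ 420.6 -364.5   21.6]
held 43.013283120655004 29.999467574525625
down True [603.2 -17.6  56.6] want 56.5
t 61.2833
top 73 [600.81391217 -19.47301478] [600.4 -19.4  22.3  21.1 -28. ]
top 35 [600.29317237 -15.94008475] [601.6 -17.   85.   53.2  80.1]
top 21 [599.11007096 -15.54757522] [601.9 -16.3 119.6  67.3  80. ]
side 73 [602.19100641 -23.28711317] [602.7 -21.8  23.1  22.2  76.7]
side 35 [597.61852119 -32.73598513] [603.  -21.1  92.   53.1  79. ]
side 21 [591.45932736 -27.4403285 ] [603.4 -17.4 121.7  66.8  79.8]
63.2833
```

View pics/top4.png

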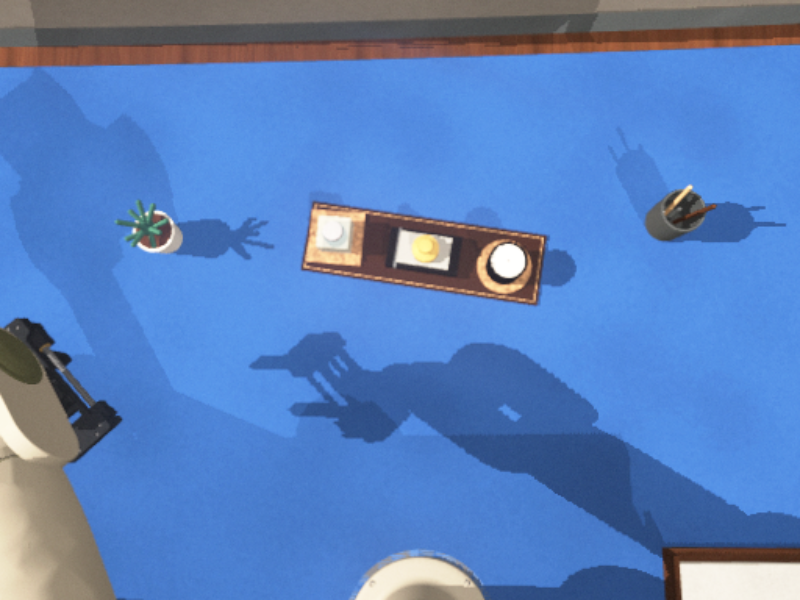

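View pics/side4.png

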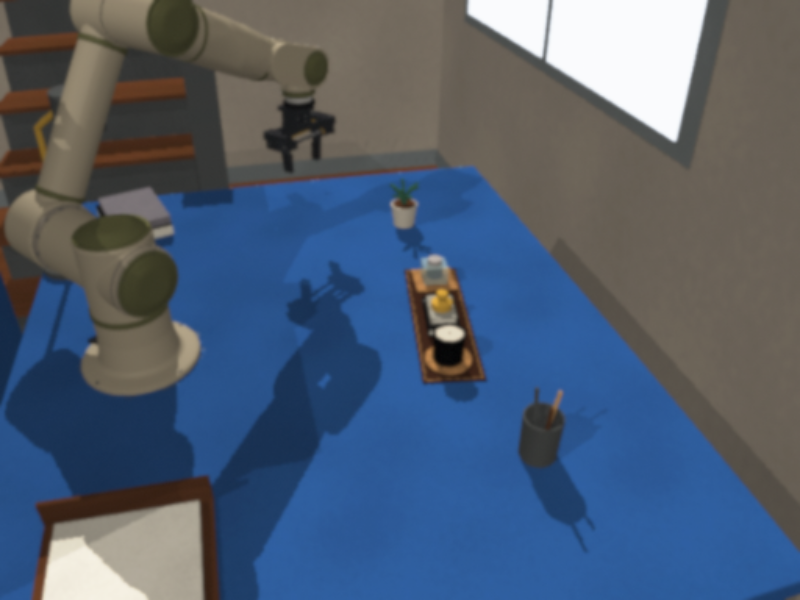

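```bash
python3 -c "
from station import arm
print(arm.close_job())"
```

```text
the job is handed in; nothing more can be done
None
```

The job is handed in at about 63 s: all five items are placed as asked, each within about 3 mm of its target in the top camera. The least exact is the paperweight, about 2–3 mm off the memo book's centre. Both glass pieces were lowered slowly to first contact, and the pencil pot and plant were left untouched.

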